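Clamp a turned shaft in the inspection fixture

TASK

Get the turned steel shaft ready for measuring: slide it along its twin-rod rail, without lifting it off, through under the bridge until its thin nose stands against the end stop. Then turn the black wing knob on the bridge clockwise (seen from above) until it clicks over its detent and the sprung pad holds the shaft. Let go of everything and leave the other things on the desk where they are.

Things in the scene. Friction and masses are not known exactly. Their poses are not given: they have to be found in the camera images.
- fixture: Grey and aluminium inspection fixture, fixed to the desk. Origin on the desk top (z = 0) straight under the knob's axis; x runs along the rail towards the end stop, y to the left of that, z up. Base plate x = -126 to +50 mm, 76 mm wide, 10 mm thick. Rail: two steel rods side by side, x = -122 to +30 mm, together 18 mm wide, tops 30 mm above the desk, on an 11 mm wide web; its sides are free.
- bridge (a point): Centre of the top face of the aluminium bridge that spans the rail, 72 mm above the desk, on the knob's axis. The bridge is 26 mm deep along the rail (fixture x = -13 to +13 mm) and 76 mm wide, underside at 58 mm, legs at fixture y = +-28 to +-38 mm. A small sprung detent roller and its housing, left of the knob (fixture y = +13 to +37 mm), rise to 78 mm above the desk: keep fingers above that there.
- stop (a point): Centre of the end stop's face, at fixture x = +30 mm, 40 mm above the desk. The stop is an aluminium block 30 mm wide, top at 52 mm; the shaft's nose must stand against this face.
- shaft: Loose turned steel shaft in the groove between the rods, 90 mm long, 0.19 kg. Its y axis runs along it and points to the end stop. Barrel 22 mm diameter from y = -25 to +27 mm (the only part on the rods), tail 16 mm diameter back to -45 mm, nose 12 mm diameter to +45 mm. Axis 40 mm above the desk. Starts 40 to 75 mm short of the stop, barrel on the near side of the bridge. 1 to 2 N slide it.
- shaft_mid (a point): The point on the shaft's axis at its y = 0 (half of its length), 40 mm above the desk when on the rail. Moves with the shaft.
- home (a point): Fixed point of the fixture at x = -15 mm, 40 mm above the desk, axes as the fixture's: shaft_mid lies here when the nose stands against the end stop. The shaft's tail end is then at fixture x = -60 mm, so the rear 47 mm of the shaft stick out behind the bridge.
- knob_grip (a point): Point on the knob's vertical axis at which to take the wing, 100 mm above the desk. The knob is a black wing (flat bar) 46 mm long, 12 mm thick, standing on edge from 80 to 108 mm above the desk on a 16 mm hub and a cam disc (25 mm, top at 77 mm). The point's x axis runs along the wing and turns with it; either end of the wing serves alike.
- knob (a joint): Knob angle, rad, growing clockwise from above. 0: unclamped, where it starts, the wing at 63 degrees to the rail (its x axis 1.1 rad anticlockwise of the fixture's x). From about 0.15 the detent resists with up to about 0.2 N m, its crest is at 0.6, then it snaps over; beyond about 1.0 it stays locked, to the hard end at 1.1, where the wing lies in line with the rail.
- clamp_pad: Round sprung rubber pad, 14 mm diameter, under the bridge on the knob's axis; origin at the centre of its underside, 54 mm above the desk at knob angle 0 (3 mm over the barrel). The knob drives it down 4.5 mm, so that when locked it presses on the shaft's barrel with about 5 N. If the knob is locked first, the barrel cannot pass under it.
- ring_gauge: Steel ring gauge, 52 mm across, 18 mm high, lying on the desk beside the fixture, on its right. Bystander; origin at the centre of its underside.
- bushing: Steel collar bushing, 28 mm across, 26 mm high, beside the fixture on its left. Bystander; origin at the centre of its underside.
- loupe: Black measuring loupe, 46 mm across, 70 mm high, at the desk's front right. Bystander; origin at the centre of its underside.
- v_block: Dark V-block, 45 x 44 x 36 mm, at the desk's front left. Bystander; origin at the centre of its underside.
- micrometer: Micrometer 161 x 46 x 19 mm lying along the desk's front edge. Bystander; origin at the centre of its underside.

How it is judged:
By the outcome, as a careful person would: the job done as asked, in the order asked, and still so for the second after the job is handed in, with the robot touching nothing.
It also fails if it takes over 48 s, if anything falls off the work surface, if the arm or the gripper's body presses on something with over 40 N, if the wrist force passes 120 N, or if a joint passes its speed limit or range.

ROBOT

A 6-joint arm with a two-finger parallel gripper is mounted at the origin on a cart in front of the work surface, level with it; the furniture and walls round the work are solid. World frame = base frame: x ahead of the robot, y to its left, z up, the work surface at z = 0. Lengths are in mm, angles in rad, forces in N, time in s.
With the tool pointing down it reaches from about 400 to 925 mm from the base axis. Payload 12.5 kg.
Tool frame: the origin (TCP) lies where the fingers leave the gripper's body, on its centre line; the fingertips stand 78 mm ahead of it and the grasp point (between the pads) lies 59 mm ahead of it (env.nose_length is the distance from the TCP to the fingertips, in mm); z points along the fingers, y is the line along which they close (so a half turn about z gives the same grasp; the last joint's range is limited). The gripper opens to 95 mm and grips with 3 to 60 N. Pads are 20 mm wide; open, the fingers measure 119 mm over their backs; the gripper's body (75 mm by 180 mm) begins 59 mm behind the grasp point.
Start: joints at [-1.3, 0.491, 1.559, -0, 1.092, -0.106], TCP at [229.989, -581.157, 292.261] pointing down, gripper open.
Joint ranges: [-3.1, 3.1], [-0.84, 2.19], [0.05, 2.79], [-1.13, 4.28], [0.06, 2.93], [-2.69, 2.69]. Speed limits (rad/s): [2.22, 2.22, 2.79, 3.14, 3.14, 3.14].

INTERFACE

Orientations are given as [roll, pitch, yaw] about the fixed x, y, z axes, in that order (R = Rz(yaw) Ry(pitch) Rx(roll)).
In Python, from cell import env gives the robot as it stands. The module is installed in compiled form; this text tells all that it offers.
- The arm moves only by the tool send_rows, never from a script. Its argument "series" is text: rows parted by semicolons, each of 6 numbers parted by spaces: the shift along the tool's x, y, z as a fraction of full scale, then the turn, a rotation vector about the tool's x, y, z as a fraction of full scale. A call has 1 to 5 rows; each row shifts and turns the commanded pose from where the row before left it, along the tool's axes as they then stand; what a row does not reach is not made up. Full scale, the value 1, is 60 mm for a shift and 10 degrees for a turn. A row lasts 1/8 s, in which the tool goes at most 62.5 mm and 10.7 degrees, less where a joint would pass 70% of its speed; a pose out of reach is approached as far as the arm can. A call with a number of a shift or a turn outside -1 to 1 is refused whole. A call with a gripper value outside its range is refused whole. "fingers" is the opening, from 0 (shut) to 1 (fully open), set as the call begins (left out, the last holds). The fingers move at their own pace and stop on an object; the grip force is fixed at half the most. Time passes only in rows, so rows that do not move let the fingers close. It gives the time, the measured TCP pose, the force, the opening and the grip force at its end, in the units of the state.
- env.state(): the state, without advancing time (a new reading comes with each control period).
- env.read_camera(name): name is "side" or "top"; returns a dict with "color" (420x560x3 uint8, red, green, blue), "z_map" (420x560 float32, mm along the optical axis (not along the pixel's ray), 0 where there is no reading), "fovy" (degrees; the focal length in pixels is half the picture's height over the tangent of half this angle, whatever the lens; pixels are square), "cx", "cy" (the principal point, pixels), "R" (3x3) and "t" (3): a world point X has camera coordinates R X + t. Camera axes: x right, y down, z forward; pixel columns grow to the right and rows downward; lengths in mm; the calibration is good to about 2 mm. A picture is of the moment at which its call begins.
- env.job_done(): hands the job in; it is judged then, once.
The state is a dict: "t": time; "joints": joint angles; "qvel": joint speeds; "tau": joint torques, N m; "eef_pos": TCP position; "tcp_rot": TCP orientation; "ft_force": force on the tool from outside, world axes, zero at the start; "moment": the same for the moment, N m; "opening": opening from 0.0 (shut) to 1.0 (fully open); "grip_force": force on a finger pad.
Only numpy, scipy, OpenCV 4.12 (cv2) and the standard library are available. Lean on these libraries where they do the work, as an engineer would, in place of code of your own. Each camera call takes 0.05 s, during which the arm holds its last target. There are 200 camera calls.

## Working session

There is one attempt and no reset: what is moved stays moved. The work goes in short steps, Python scripts to look and compute and a tool call to move; the robot and the scene stay as the last step left them, time stands still between calls to the robot, and variables do not carry over. Pictures are saved under pics/ and viewed, at most 10 in all, crops included, and the job is handed in when it is done.

Besides the shell and the picture viewer there is one more tool, called after "Call:" as a command line: name --argument value ..., lists and objects as JSON in quotes. send_rows: Moves the arm, as the interface text tells. Shift numbers are shares of 60 mm and turn numbers shares of 10 degrees, none past 1 either way. Its arguments: {"type":"object","properties":{"series":{"type":"string"},"fingers":{"type":"number"}},"required":["series"]}

```bash
mkdir -p pics; cat > h.py <<'E'
import numpy as np, cv2
from cell import env
def cam(n):
    c=env.read_camera(n); c['f']=210/np.tan(np.radians(c['fovy'])/2); return c
def cloud(c):
    z=c['z_map']; v,u=np.mgrid[:z.shape[0],:z.shape[1]]
    P=np.stack([(u-c['cx'])/c['f']*z,(v-c['cy'])/c['f']*z,z],-1)
    W=(P-c['t'])@c['R']; W[z==0]=np.nan; return W
E
python3 - <<'E'
from h import *
for n in('top','side'):
    c=cam(n); cv2.imwrite(f'pics/{n}1.png',c['color'][:,:,::-1]); np.savez(f'{n}1.npz',**c,W=cloud(c))
    print(n,c['f'],c['cx'],c['cy'],c['R'].round(3),c['t'])
print(env.state())
E
```

```text
top 417.670077079696 276.9946842908592 218.59301533155846 [[-0.01  -1.     0.003]
 [-0.995  0.01  -0.103]
 [ 0.103 -0.004 -0.995]] [-53.88126051 507.64230645 906.25575529]
side 513.5710836030543 283.82635130908085 206.28281583695426 [[-0.896 -0.444  0.015]
 [-0.222  0.42  -0.88 ]
 [ 0.384 -0.792 -0.475]] [418.85738805 208.12873582 700.1377168 ]
{'t': 0.1, 'joints': array([-1.29958688e+00,  4.91466499e-01,  1.55937421e+00, -3.56140595e-05,
        1.09169168e+00, -1.05601402e-01]), 'qvel': array([-0.00114957, -0.00176898, -0.00254904, -0.00090689,  0.00187301,
        0.00011379]), 'tau': array([ 4.06428793e-03, -6.13623977e+01, -2.58605272e+01,  6.94578071e-02,
        4.70231683e-02, -3.34045819e-05]), 'eef_pos': array([ 229.95152213, -581.01605317,  291.74543966]), 'tcp_rot': array([-3.14065483e+00, -6.76396096e-05,  3.76827246e-01]), 'ft_force': array([-0.36802023,  0.39223315,  0.12283173]), 'moment': array([-0.00906582, -0.03756191,  0.01299927]), 'grip_force': 0.0, 'opening': 1.0020241619907455}
```

View pics/top1.png

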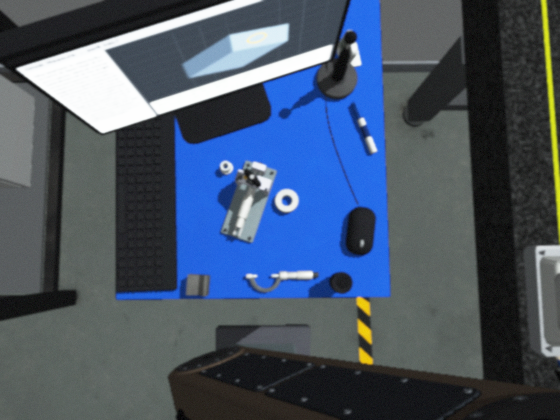

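View pics/side1.png

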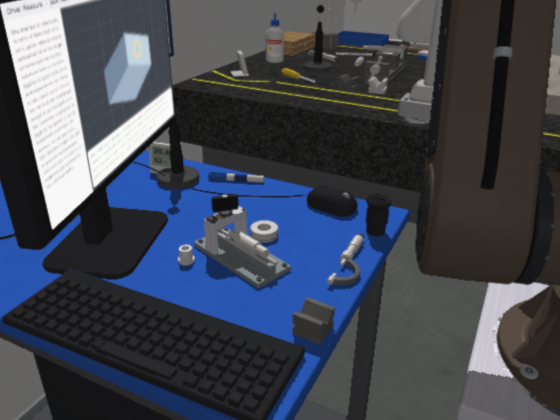

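The top view shows the fixture at about (250,200), with the stop towards (258,167) and the tail end at (237,235). The ring is at (286,200), the bushing at (226,168), and the monitor is above and to the left. In the side view the bridge is at (225,225), the knob at (225,203) and the shaft at (260,245).

```bash
python3 - <<'E'
from h import *
for n,b in(('top',(150,255,205,305)),('side',(185,290,190,295))):
    d=np.load(f'{n}1.npz'); W=d['W'][b[0]:b[1],b[2]:b[3]]; C=d['color'][b[0]:b[1],b[2]:b[3]].astype(int)
    z=W[...,2]; blue=(C[...,2]-C[...,0]>60)
    print(n,'desk z',np.nanmedian(z[blue]))
    m=(~blue)&(abs(z-10)<5)
    if n=='side': m&=True
    P=W[m]; 
    k=cv2.connectedComponents(m.astype(np.uint8))[1]; 
    big=np.argmax(np.bincount(k[k>0])); P=W[k==big]
    r=cv2.minAreaRect(P[:,:2].astype(np.float32)); print('plate',r,len(P),np.median(P[:,2]))
    for lo,hi in((36,56),(64,76),(85,125)):
        q=W[(~blue)&(z>lo)&(z<hi)]
        if len(q)>5:
            r=cv2.minAreaRect(q[:,:2].astype(np.float32));print(lo,hi,len(q),q.mean(0).round(1),np.round(r[0],1),np.round(r[1],1),r[2])
# obstacles: monitor lowest edge near work
d=np.load('top1.npz');W=d['W'];m=(W[...,2]>60)&(W[...,0]>300)&(W[...,0]<900)&(abs(W[...,1])<400)
Q=W[m]
for x in range(400,900,50):
    s=Q[(Q[:,0]>x)&(Q[:,0]<x+50)]
    if len(s): print(x,len(s),s.min(0).round(),s.max(0).round())
for n in('top','side'):
    d=np.load(f'{n}1.npz');u={'top':(140,150,225,300),'side':(0,0,0,0)}[n]
c=cv2.imread('pics/top1.png')[150:255,200:310];cv2.imwrite('pics/c1.png',cv2.resize(c,None,fx=5.5,fy=5.5,interpolation=cv2.INTER_CUBIC))
c=cv2.imread('pics/side1.png')[185:295,185:300];cv2.imwrite('pics/c2.png',cv2.resize(c,None,fx=5.4,fy=5.4,interpolation=cv2.INTER_CUBIC))
E
```

```text
top desk z 0.5763634485351998
plate ((524.5033569335938, 15.314247131347656), (75.33553314208984, 120.36170196533203), 70.5819091796875) 1243 10.523410481769142
36 56 468 [551.4   4.8  48.3] [561.2   6.8] [ 68.2 145.1] 52.5629997253418
64 76 206 [581.3 -15.3  72.2] [585.5  -8.3] [71.4 26.2] 70.61643981933594
85 125 142 [584.5  -6.7 105.7] [585.6  -6.1] [44.4 11.2] 44.3182258605957
side desk z -0.8817171245710598
plate ((549.06591796875, 9.451797485351562), (77.19831085205078, 178.7238311767578), 70.89398193359375) 1428 9.170057007153716
36 56 675 [543.   16.5  44.9] [ 5.558e+02 -3.000e-01] [ 75. 144.] 89.67330932617188
64 76 349 [580.2   4.5  70.6] [585.   -2.4] [75.8 28.9] 70.45071411132812
85 125 353 [ 5.822e+02 -2.000e-01  9.780e+01] [583.6  -1.9] [44.9 12.4] 44.85059356689453
550 435 [563. -45.  60.] [600.  33. 113.]
600 32 [600.   2.  69.] [611.  28. 108.]
650 9963 [660. 155. 156.] [700. 297. 459.]
700 13618 [700.   3. 156.] [750. 288. 459.]
750 7233 [ 750. -151.  157.] [800.  12. 443.]
800 1304 [ 800. -214.   60.] [ 850. -144.  366.]
850 90 [ 850. -239.   60.] [ 896. -201.  198.]
```

View pics/c1.png

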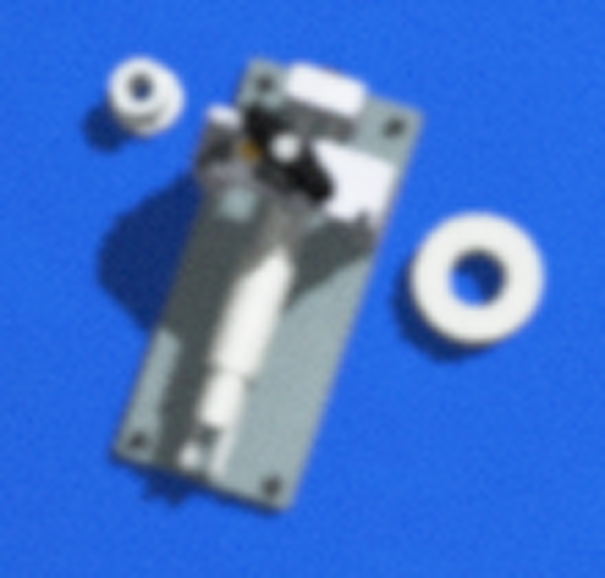

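View pics/c2.png

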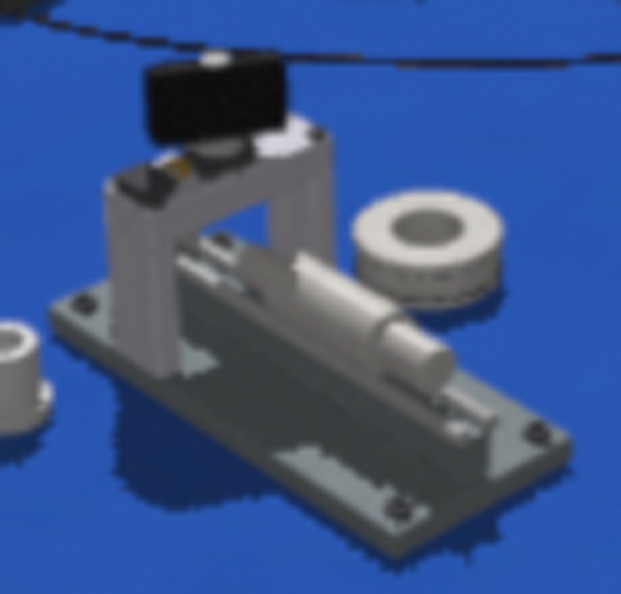

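The crops show the knob wing at about 45° in the world, the nose already short of the bridge, and the tail end at crop (218,420). The fixture yaw is about -19.4° and its origin is near (585,-4.5).

```bash
python3 - <<'E'
from h import *
a=np.radians(-19.4);ex=np.array([np.cos(a),np.sin(a)]);ey=np.array([-ex[1],ex[0]])
for n,o in(('top',(585.5,-7)),('side',(584.5,-2.5))):
    W=np.load(f'{n}1.npz')['W'];p=W[...,:2]-o;fx=p@ex;fy=p@ey;z=W[...,2]
    m=(abs(fy)<14)&(fx>-140)&(fx<-15)&(z>37)&(z<56)
    print(n,m.sum())
    for x in range(-125,-15,6):
        k=m&(fx>=x)&(fx<x+6)
        if k.sum():print(x,k.sum(),round(z[k].max(),1),round(np.median(fy[k]),1),round(fx[k].min(),1))
print(env.state()['eef_pos'])
t=np.array([585,-4.7])-150*ex; print(t)
E
```

```text
top 337
-107 8 48.6 -0.4 -103.2
-101 20 50.3 0.6 -101.0
-95 21 49.9 0.2 -94.8
-89 20 51.8 0.9 -88.5
-83 24 54.2 -0.3 -82.8
-77 29 54.4 0.5 -76.9
-71 28 53.6 -0.7 -71.0
-65 28 55.5 -0.6 -64.9
-59 26 53.8 0.2 -58.8
-53 27 53.0 0.6 -52.8
-47 26 52.8 -0.2 -46.9
-41 28 53.4 0.4 -40.9
-35 16 51.3 -0.5 -34.8
-29 15 48.4 0.8 -28.9
-23 16 46.6 0.7 -22.7
-17 5 48.9 -0.6 -17.0
side 431
-107 34 47.9 -0.3 -104.5
-101 27 47.9 2.9 -100.9
-95 24 47.1 3.8 -94.9
-89 26 49.2 2.3 -88.8
-83 52 50.5 3.7 -82.7
-77 29 50.7 5.2 -76.6
-71 34 50.3 5.7 -70.9
-65 35 51.1 5.1 -64.8
-59 30 51.0 6.6 -58.6
-53 33 51.6 5.3 -52.9
-47 24 51.3 4.7 -46.3
-41 36 51.3 6.7 -40.9
-35 10 49.6 0.4 -34.9
-29 17 46.1 2.9 -28.4
-23 17 45.4 2.6 -22.3
-17 3 45.1 3.1 -16.7
[ 229.95152213 -581.01605317  291.74543966]
[443.51660131  45.12416978]
```

Call:
send_rows --series "0.6 -0.4 0 0 0 0;0.6 -0.4 0 0 0 0;0.6 -0.4 0 0 0 0;0.6 -0.4 0 0 0 0;0.6 -0.4 0 0 0 0" --fingers 0

```text
t: 0.72
eef_pos: [353.8, -402.1, 292.0]
tcp_rot: [-3.141, 0.0, 0.377]
ft_force: [0.1, 0.4, -0.5]
opening: 0.531
grip_force: 0.0
```

Call:
send_rows --series "0.5 -0.6 0 0 0 0;0.5 -0.6 0 0 0 0;0.5 -0.6 0 0 0 0;0.5 -0.6 0 0 0 0;0.5 -0.6 0 0 0 0"

```text
t: 1.35
eef_pos: [426.7, -179.3, 292.1]
tcp_rot: [-3.142, 0.0, 0.377]
ft_force: [-0.5, -1.1, -0.7]
opening: 0.023
grip_force: 0.0
```

Call:
send_rows --series "0.36 -0.65 0 0 0 0;0.36 -0.65 0 0 0 0;0.36 -0.65 0 0 0 0;0.36 -0.65 0 0 0 0;0.36 -0.65 0 0 0 0"

```text
t: 1.98
eef_pos: [455.1, 41.7, 292.1]
tcp_rot: [3.142, 0.0, 0.377]
ft_force: [0.2, -0.5, -0.6]
opening: 0.002
grip_force: 0.0
```

Call:
send_rows --series "0 0 0 0 0 0.8;0 0 0 0 0 0.8;0 0 0 0 0 0.8;0 0 0 0 0 0.8;0 0 0 0 0 0.9"

```text
t: 2.6
eef_pos: [455.0, 40.3, 292.0]
tcp_rot: [3.141, 0.0, -0.344]
ft_force: [0.2, -0.3, 0.1]
opening: 0.005
grip_force: 0.0
```

Call:
send_rows --series "0 0 0.7 0 0 0;0 0 0.7 0 0 0;0 0 0.6 0 0 0;0 0 0.6 0 0 0;0 0 0.1 0 0 0"

```text
t: 3.22
eef_pos: [454.4, 40.3, 128.6]
tcp_rot: [3.14, 0.004, -0.339]
ft_force: [0.2, -0.0, 0.2]
opening: 0.002
grip_force: 0.0
```

```bash
python3 - <<'E'
from h import *
for n in('side','top'):
    c=cam(n);s=env.state();print(s['eef_pos'],s['tcp_rot'])
    tip=s['eef_pos']-[0,0,78]; q=c['R']@tip+c['t'];u,v=q[:2]/q[2]*c['f']+[c['cx'],c['cy']];print(n,'tip px',u,v)
    u,v=int(u),int(v);np.savez(f'{n}2.npz',**c,W=cloud(c))
    if n=='side':cv2.imwrite('pics/s2.png',cv2.resize(c['color'][v-70:v+50,u-90:u+60,::-1],None,fx=5,fy=5,interpolation=cv2.INTER_CUBIC));print(u-90,v-70)
E
```

```text
[454.76925116  40.26228622 129.14705455] [ 3.14074530e+00  2.62685250e-03 -3.38842313e-01]
side tip px 280.21954966491745 255.75940270891664
190 185
[455.16833644  40.2685677  130.2032326 ] [ 3.14121687e+00  9.50122386e-04 -3.38740321e-01]
top tip px 231.31441452144074 241.73998673546413
```

View pics/s2.png

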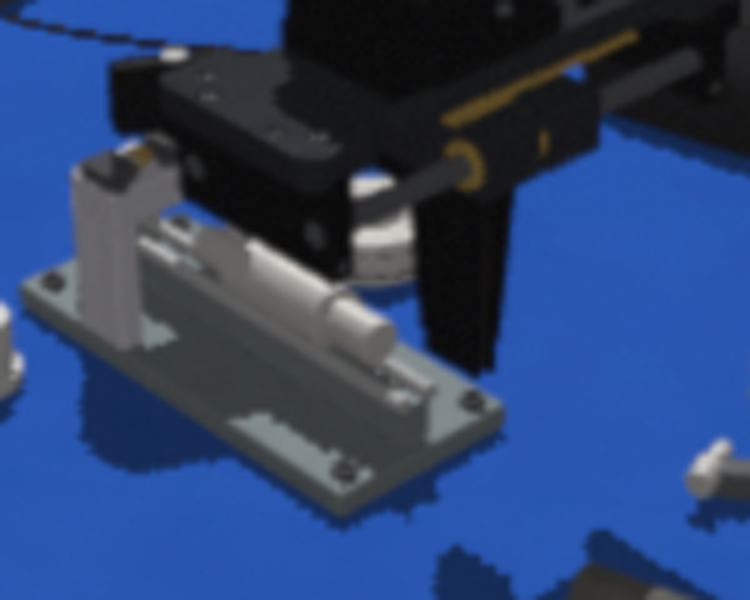

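The fingers (tip at crop (465,370)) stand behind the tail, but the dark gripper body reaches towards the bridge. I'll check where it lies before going lower.

```bash
python3 - <<'E'
from h import *
a=-0.339;ex=np.array([np.cos(a),np.sin(a)]);ey=np.array([-ex[1],ex[0]])
for n in('side','top'):
    d=np.load(f'{n}2.npz');W=d['W'];p=W[...,:2]-[455,40.3];x=p@ex;y=p@ey;z=W[...,2];C=d['color'].max(-1)
    m=(C<90)&(abs(x)<160)&(abs(y)<160)
    for lo in range(50,260,15):
        k=m&(z>lo)&(z<lo+15)
        if k.sum()>5: print(n,lo,k.sum(),'x',np.percentile(x[k],[1,50,99]).round(),'y',np.percentile(y[k],[1,50,99]).round())
d=np.load('side2.npz')
for cu,cv in((300,230),(340,270),(175,100),(250,130),(460,300),(420,110),(120,80)):
    u,v=190+cu//5,185+cv//5;w=d['W'][v,u];p=w[:2]-[455,40.3];print((cu,cv),'x %.0f y %.0f z %.0f'%(p@ex,p@ey,w[2]))
E
```

```text
side 50 89 x [-15. -10.  23.] y [-6.  4.  9.]
side 65 241 x [-15.   6. 142.] y [-7.  9. 39.]
side 80 205 x [-15.  -5. 145.] y [-9. 10. 23.]
side 95 268 x [-15.  -1. 146.] y [-13.  11.  23.]
side 110 60 x [-16. -13.  -0.] y [-12.  12.  24.]
side 125 513 x [-38. -16.  30.] y [-79.  24.  83.]
side 140 1085 x [-38. -30.  29.] y [-80.  11.  88.]
side 155 1042 x [-37. -27.  29.] y [-85.  32.  91.]
side 170 1454 x [-36. -17.  29.] y [-88.  49.  90.]
side 185 491 x [-25. -21.  19.] y [-15.  41.  51.]
side 200 472 x [-26. -22.  19.] y [-17.  45.  51.]
side 215 754 x [-37. -20.  31.] y [-11.  43.  51.]
side 230 614 x [-39. -25.  27.] y [-28.  23.  38.]
side 245 218 x [-43. -29.  15.] y [-18.  27.  41.]
top 65 57 x [127. 133. 144.] y [-7. 16. 32.]
top 80 8 x [126. 132. 138.] y [-16.   3.  23.]
top 95 93 x [126. 136. 151.] y [-20.  -2.  17.]
top 110 7 x [129. 142. 147.] y [-19.  10.  12.]
top 155 17 x [-31.   1.  31.] y [-88. -77. -64.]
top 170 444 x [-31.   2.  32.] y [-90. -77. -62.]
(300, 230) x -25 y 83 z 142
(340, 270) x -36 y 78 z 132
(175, 100) x 19 y 91 z 169
(250, 130) x -11 y 89 z 170
(460, 300) x -12 y 8 z 81
(420, 110) x -26 y 39 z 164
(120, 80) x 141 y 20 z 102
```

Call:
send_rows --series "0 0 0.17 0 0 0;0 0 0.1 0 0 0;0.15 0 0 0 0 0;0.1 0 0 0 0 0;0.05 0 0 0 0 0"

```text
t: 3.95
eef_pos: [472.7, 34.1, 114.2]
tcp_rot: [-3.141, -0.001, -0.339]
ft_force: [-1.5, 0.4, 0.5]
opening: 0.006
grip_force: 0.0
```

Call:
send_rows --series "0.06 0 0 0 0 0;0.06 0 0 0 0 0;0.06 0 0 0 0 0;0.06 0 0 0 0 0;0.06 0 0 0 0 0"

```text
t: 4.58
eef_pos: [489.3, 28.2, 114.0]
tcp_rot: [3.141, 0.0, -0.339]
ft_force: [-1.7, 0.2, -0.3]
opening: 0.007
grip_force: 0.7
```

Call:
send_rows --series "0.06 0 0 0 0 0;0.06 0 0 0 0 0;0.06 0 0 0 0 0;0.06 0 0 0 0 0;0.06 0 0 0 0 0"

```text
t: 5.2
eef_pos: [506.3, 22.2, 114.0]
tcp_rot: [3.142, -0.0, -0.339]
ft_force: [-0.7, 0.0, -0.3]
opening: 0.004
grip_force: 0.7
```

Call:
send_rows --series "0.04 0 0 0 0 0;0.03 0 0 0 0 0;0.03 0 0 0 0 0;0.03 0 0 0 0 0"

```text
t: 5.7
eef_pos: [513.5, 19.7, 114.0]
tcp_rot: [3.142, -0.0, -0.339]
ft_force: [-2.0, -0.2, -0.8]
opening: 0.005
grip_force: 0.7
```

Call:
send_rows --series "0.025 0 0 0 0 0;0.02 0 0 0 0 0"

```text
t: 5.95
eef_pos: [516.1, 18.8, 114.0]
tcp_rot: [3.141, -0.0, -0.339]
ft_force: [-1.2, 0.3, -0.4]
opening: 0.004
grip_force: 0.7
```

Call:
send_rows --series "0.02 0 0 0 0 0"

```text
t: 6.08
eef_pos: [517.1, 18.4, 114.0]
tcp_rot: [3.142, -0.0, -0.339]
ft_force: [-1.6, 1.4, 0.3]
opening: 0.0
grip_force: 0.7
```

Call:
send_rows --series "0.015 0 0 0 0 0;0.015 0 0 0 0 0"

```text
t: 6.32
eef_pos: [518.2, 17.9, 113.9]
tcp_rot: [3.141, 0.002, -0.339]
ft_force: [-5.3, 1.8, 1.9]
opening: 0.008
grip_force: 3.1
```

Call:
send_rows --series "0.015 0 0 0 0 0"

```text
t: 6.45
eef_pos: [518.4, 17.8, 113.8]
tcp_rot: [3.141, 0.003, -0.339]
ft_force: [-9.7, 3.5, 3.2]
opening: 0.008
grip_force: 4.7
```

Call:
send_rows --series "0.015 0 0 0 0 0"

```text
t: 6.58
eef_pos: [518.6, 17.7, 113.6]
tcp_rot: [3.14, 0.005, -0.339]
ft_force: [-11.3, 3.9, 5.9]
opening: 0.006
grip_force: 6.3
```

The nose stands against the stop, with the force rising to about 11 N. I'll back off and rise.

Call:
send_rows --series "-0.05 0 0 0 0 0;-0.15 0 0 0 0 0;-0.3 0 0 0 0 0;0 0 -0.6 0 0 0;0 0 -0.9 0 0 0"

```text
t: 7.2
eef_pos: [491.6, 27.4, 204.2]
tcp_rot: [3.141, 0.002, -0.339]
ft_force: [1.2, -0.5, -0.1]
opening: 0.006
grip_force: 0.0
```

Call:
send_rows --series "0 0 -0.3 0 0 -0.9;0 0 0 0 0 -0.9;0 0 0 0 0 -0.9;0 0 0 0 0 -0.9;0 0 0 0 0 -0.9" --fingers 0.6

```text
t: 7.82
eef_pos: [492.0, 27.3, 222.1]
tcp_rot: [3.141, -0.001, 0.452]
ft_force: [-0.0, -0.4, -0.9]
opening: 0.475
grip_force: 0.0
```

Call:
send_rows --series "0 0 0 0 0 -0.9;0 0 0 0 0 -0.9;0 0 0 0 0 0"

```text
t: 8.2
eef_pos: [492.1, 27.3, 222.1]
tcp_rot: [3.141, -0.0, 0.76]
ft_force: [0.6, -0.1, 0.5]
opening: 0.6
grip_force: 0.0
```

```bash
python3 - <<'E'
from h import *
a=np.radians(-19.4);ex=np.array([np.cos(a),np.sin(a)]);ey=np.array([-ex[1],ex[0]])
for n,o in(('top',(585.5,-7)),('side',(584.5,-2.5))):
    c=cam(n);W=cloud(c);p=W[...,:2]-o;fx=p@ex;fy=p@ey;z=W[...,2]
    m=(abs(fy)<12)&(fx>-130)&(fx<-15)&(z>37)&(z<56)
    if m.any(): print(n,'tail',np.sort(fx[m])[:6].round(1))
    m=(np.hypot(p[...,0],p[...,1])<40)&(z>95)&(z<115)
    if m.sum()>10: print('wing',m.sum(),cv2.minAreaRect(W[m][:,:2].astype(np.float32)),W[m].mean(0))
    if n=='side':cv2.imwrite('pics/s3.png',cv2.resize(c['color'][175:295,185:315,::-1],None,fx=5,fy=5,interpolation=cv2.INTER_CUBIC))
s=env.state();print(s['eef_pos'],s['tcp_rot'],s['joints'])
E
```

```text
side tail [-61.9 -60.7 -60.4 -60.2 -59.9 -59.7]
wing 229 ((583.6893920898438, -1.7944583892822266), (45.12467956542969, 13.221985816955566), 43.72941970825195) [ 5.82893860e+02 -3.47601287e-01  1.02462792e+02]
[492.1288048   27.25933565 222.06224225] [ 3.14120206e+00 -2.16816150e-04  7.57226766e-01] [-7.87303933e-02  3.99289890e-01  1.95657912e+00 -1.42876058e-04
  7.85288484e-01  7.34940227e-01]
```

View pics/s3.png

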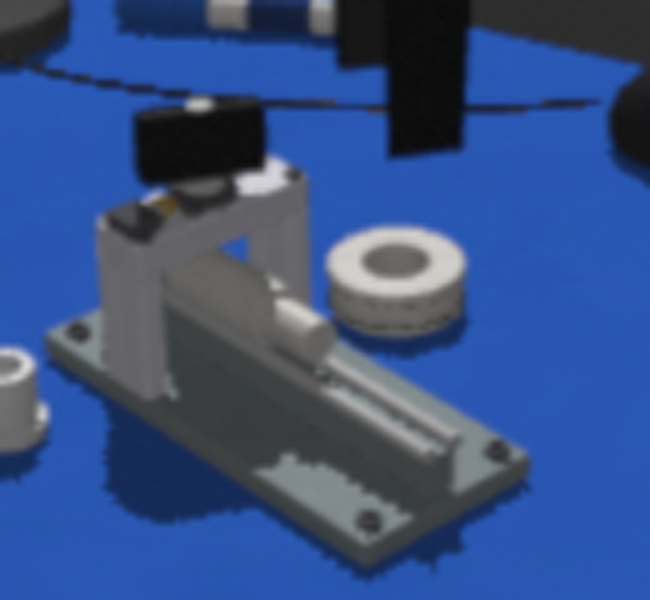

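The shaft sits home, with its tail at fixture x ≈ -60 (crop (315,340)), and the wing is untouched at 43.7°. Next I move over the knob.

Call:
send_rows --series "0.25 0.48 0 0 0 0;0.26 0.48 0 0 0 0;0.26 0.48 0 0 0 0;0 0 0.3 0 0 0;0 0 0 0 0 0"

```text
t: 8.93
eef_pos: [584.8, -3.5, 202.9]
tcp_rot: [-3.14, 0.002, 0.758]
ft_force: [0.1, 0.3, -0.2]
opening: 0.605
grip_force: 0.0
```

```bash
python3 - <<'E'
from h import *
c=cam('side');s=env.state();print(s['eef_pos'],s['tcp_rot'],s['ft_force'])
cv2.imwrite('pics/s4.png',cv2.resize(c['color'][130:260,170:300,::-1],None,fx=4.6,fy=4.6,interpolation=cv2.INTER_CUBIC))
E
```

```text
[584.93954144  -3.44119918 203.75245985] [-3.14075353e+00  8.05037997e-04  7.59010115e-01] [-0.09732555 -0.51554281  0.45888053]
```

View pics/s4.png

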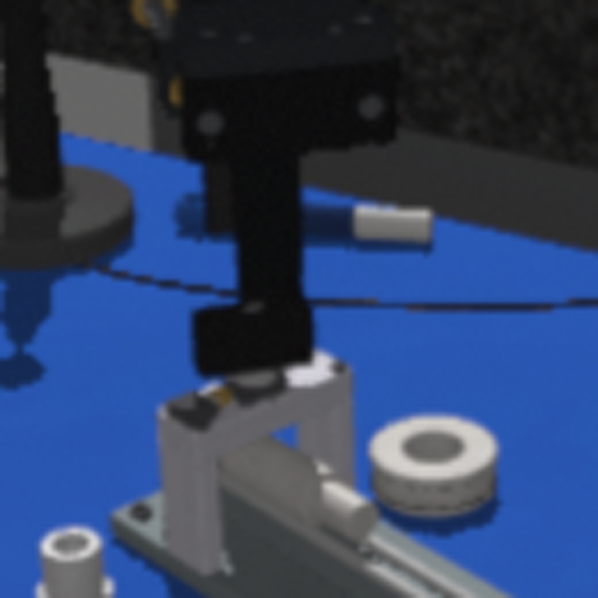

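The near finger lines up with the wing's middle (crop (268,250) against (253,340)), allowing for parallax. I go down and close.

Call:
send_rows --series "0 0 0.3 0 0 0;0 0 0.3 0 0 0;0 0 0.12 0 0 0;0 0 0 0 0 0;0 0 0 0 0 0"

```text
t: 9.6
eef_pos: [585.5, -3.5, 161.6]
tcp_rot: [3.141, -0.001, 0.761]
ft_force: [0.2, 0.5, 0.3]
opening: 0.601
grip_force: 0.0
```

Call:
send_rows --series "0 0 0 0 0 0;0 0 0 0 0 0;0 0 0 0 0 0;0 0 0 0 0 0;0 0 0 0 0 0" --fingers 0

```text
t: 10.22
eef_pos: [585.9, -4.1, 161.0]
tcp_rot: [3.139, -0.001, 0.761]
ft_force: [12.5, -21.0, -11.9]
opening: 0.126
grip_force: 11.6
```

```bash
python3 -c "
from h import *
print(env.state())"
```

```text
{'t': 10.225, 'joints': array([-1.19339144e-01,  5.95836762e-01,  1.78403149e+00, -1.51991996e-03,
        7.59479050e-01,  6.91290084e-01]), 'qvel': array([-0.01912674,  0.00830321, -0.02882011, -0.053999  , -0.05439297,
        0.0016505 ]), 'tau': array([ 1.10654899e+01, -6.31945896e+01, -1.30835465e+01,  3.37479763e+00,
        3.64433371e+00, -1.27801811e-02]), 'eef_pos': array([585.90074649,  -4.08742156, 160.9515077 ]), 'tcp_rot': array([ 3.13919446e+00, -6.22932463e-04,  7.61268909e-01]), 'ft_force': array([ 12.50392839, -20.96168139, -11.8958564 ]), 'moment': array([-3.93239227, -2.06155763, -0.04752984]), 'grip_force': 11.565085351467133, 'opening': 0.1263889869696944}
```

Call:
send_rows --series "0 0.02 0 0 0 0;0 0 0 0 0 0"

```text
t: 10.48
eef_pos: [586.3, -4.6, 160.9]
tcp_rot: [3.141, -0.0, 0.761]
ft_force: [2.5, -3.8, -0.7]
opening: 0.122
grip_force: 30.0
```

Call:
send_rows --series "0 0.02 0 0 0 0;0 0 0 0 0 0"

```text
t: 10.72
eef_pos: [586.5, -4.8, 160.8]
tcp_rot: [-3.14, 0.0, 0.761]
ft_force: [-2.2, 3.6, 4.2]
opening: 0.129
grip_force: 30.0
```

Call:
send_rows --series "0 0 0 0 0 0.4;0 0 0 0 0 0.4;0 0 0 0 0 0.4;0 0 0 0 0 0.4"

```text
t: 11.22
eef_pos: [586.4, -4.8, 160.9]
tcp_rot: [-3.141, 0.001, 0.48]
ft_force: [-2.2, 3.5, 3.8]
opening: 0.127
grip_force: 30.0
```

Call:
send_rows --series "0 0 0 0 0 0.4;0 0 0 0 0 0.4;0 0 0 0 0 0.4;0 0 0 0 0 0.4"

```text
t: 11.72
eef_pos: [586.5, -4.7, 160.9]
tcp_rot: [-3.141, 0.001, 0.2]
ft_force: [-3.1, 4.2, 3.4]
opening: 0.124
grip_force: 30.0
```

Call:
send_rows --series "0 0 0 0 0 0.4;0 0 0 0 0 0.4;0 0 0 0 0 0.4;0 0 0 0 0 0.4"

```text
t: 12.22
eef_pos: [586.5, -4.8, 160.9]
tcp_rot: [-3.141, 0.001, -0.079]
ft_force: [-1.5, 4.2, 3.9]
opening: 0.124
grip_force: 30.0
```

```bash
python3 -c "
from h import *
print(env.state())"
```

```text
{'t': 12.225, 'joints': array([-1.20840251e-01,  5.97257195e-01,  1.78108719e+00,  6.16598569e-04,
        7.64189844e-01,  1.52880039e+00]), 'qvel': array([-3.87766140e-04,  2.13011534e-03,  1.03073236e-04,  1.57443440e-03,
       -3.45365644e-04,  5.56087028e-01]), 'tau': array([ -2.44565293, -59.42773819, -19.8601377 ,  -0.79869172,
        -0.81820261,  -0.97210709]), 'eef_pos': array([586.49291139,  -4.75135696, 160.86787095]), 'tcp_rot': array([-3.14112726e+00,  9.22944299e-04, -7.92894512e-02]), 'ft_force': array([-1.49355093,  4.18106166,  3.91846608]), 'moment': array([ 0.90022157,  0.35416762, -0.03532119]), 'grip_force': 29.99798834323883, 'opening': 0.12421245410949298}
```

Call:
send_rows --series "0 0 0 0 0 0.4;0 0 0 0 0 0.4;0 0 0 0 0 0.4;0 0 0 0 0 0.1;0 0 0 0 0 0"

```text
t: 12.85
eef_pos: [586.5, -4.7, 160.8]
tcp_rot: [-3.141, 0.001, -0.304]
ft_force: [-2.8, 5.1, 3.1]
opening: 0.122
grip_force: 30.0
```

```bash
python3 -c "
from h import *
s=env.state();print(s['tcp_rot'],s['moment'],s['tau'][5])"
```

```text
[-3.14128561e+00  1.06706807e-03 -3.04034991e-01] [0.97013261 0.40759193 0.04059002] 0.13415051624178886
```

Call:
send_rows --series "0 0 0 0 0 0.15;0 0 0 0 0 0.1;0 0 0 0 0 0"

```text
t: 13.22
eef_pos: [586.5, -4.6, 160.9]
tcp_rot: [-3.142, 0.001, -0.347]
ft_force: [-2.4, 5.6, 4.7]
opening: 0.128
grip_force: 30.1
```

```bash
python3 -c "
from h import *
s=env.state();print(s['tcp_rot'],s['moment'],s['tau'][5])"
```

```text
[-3.14156168e+00  8.83170109e-04 -3.46691948e-01] [0.94907763 0.34849639 0.41010994] 0.5490550585091114
```

The moment about z jumped to +0.4 N·m, so the knob is at its hard end. I release and rise.

Call:
send_rows --series "0 0 0 0 0 -0.05;0 0 0 0 0 0;0 0 0 0 0 0;0 0 0 0 0 0;0 0 -0.1 0 0 0" --fingers 0.6

```text
t: 13.85
eef_pos: [586.8, -5.3, 166.7]
tcp_rot: [3.141, 0.001, -0.339]
ft_force: [-0.4, -0.1, -0.3]
opening: 0.577
grip_force: 0.0
```

Call:
send_rows --series "0 0 -0.5 0 0 0;0 0 -0.7 0 0 0;-0.5 0 -0.5 0 0 0;-0.9 0 0 0 0 0;-0.9 0 0 0 0 0"

```text
t: 14.48
eef_pos: [455.2, 41.0, 269.4]
tcp_rot: [-3.141, -0.001, -0.339]
ft_force: [0.5, -0.5, 0.4]
opening: 0.601
grip_force: 0.0
```

Call:
send_rows --series "0 0 0 0 0 0;0 0 0 0 0 0"

```text
t: 14.72
eef_pos: [457.5, 40.5, 269.5]
tcp_rot: [-3.141, -0.002, -0.339]
ft_force: [0.3, -0.3, 0.2]
opening: 0.602
grip_force: 0.0
```

```bash
python3 - <<'E'
from h import *
a=np.radians(-19.4);ex=np.array([np.cos(a),np.sin(a)]);ey=np.array([-ex[1],ex[0]])
for n,o in(('top',(585.5,-7)),('side',(584.5,-2.5))):
    c=cam(n);W=cloud(c);p=W[...,:2]-o;fx=p@ex;fy=p@ey;z=W[...,2]
    m=(abs(fy)<12)&(fx>-130)&(fx<-15)&(z>37)&(z<56)
    if m.any(): print(n,'tail',np.sort(fx[m])[:6].round(1))
    m=(np.hypot(p[...,0],p[...,1])<40)&(z>90)&(z<115)
    if m.sum()>10: print('wing',m.sum(),cv2.minAreaRect(W[m][:,:2].astype(np.float32)))
    if n=='side':cv2.imwrite('pics/s5.png',cv2.resize(c['color'][150:295,165:315,::-1],None,fx=4,fy=4,interpolation=cv2.INTER_CUBIC))
s=env.state();print(s['eef_pos'],s['ft_force'])
E
```

```text
top tail [-30.1 -28.3 -26.6 -25.  -24.4 -23.2]
wing 137 ((586.2821655273438, -5.956687927246094), (12.428589820861816, 44.20643997192383), 74.60262298583984)
side tail [-60.7 -60.7 -60.7 -60.5 -60.  -59.8]
wing 250 ((584.768310546875, -2.2902774810791016), (13.385926246643066, 47.37411117553711), 77.39225769042969)
[457.73199806  40.3192945  268.94001163] [-0.05502711  0.51564781  0.58173446]
```

View pics/s5.png

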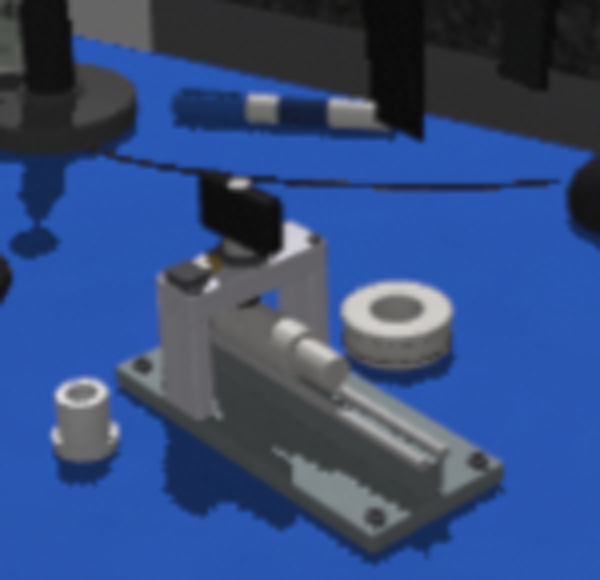

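The wing now lies nearly in line with the rail (crop (240,215)), and the shaft and bystanders are in place. The two cameras put the wing angle at -15° and -13° rather than -19°, so I'll check it with a better fit.

```bash
python3 - <<'E'
from h import *
def fit(W,o,lab):
    p=W[...,:2]-o;z=W[...,2];m=(np.hypot(p[...,0],p[...,1])<35)&(z>84)&(z<112)
    m2=cv2.erode(m.astype(np.uint8),np.ones((1,1)))>0
    q=W[m2];
    for nm,s in(('all',q),('top',q[q[:,2]>q[:,2].max()-6])):
        v=cv2.fitLine(s[:,:2].astype(np.float32),cv2.DIST_HUBER,0,.01,.01).ravel();print(lab,nm,len(s),np.degrees(np.arctan(v[1]/v[0])).round(1),end=' | ')
    print()
for n,o in(('top',(585.8,-6.5)),('side',(584.5,-2.3))):
    fit(np.load(f'{n}1.npz')['W'],o,n+' start')
    fit(np.nanmean([cloud(cam(n)) for _ in range(6)],0),o,n+' now')
E
```

```text
top start all 141 44.1 | top start top 106 43.7 | 
top now all 138 -11.5 | top now top 118 -13.8 | 
side start all 375 43.4 | side start top 114 42.7 | 
side now all 315 -13.6 | side now top 119 -13.0 |
```

Call:
send_rows --series "0.8 0 0 0 0 0;0.8 0 0 0 0 0;0.67 0 0.4 0 0 0;0 0 0.4 0 0 0;0 0 0.4 0 0 0"

```text
t: 16.05
eef_pos: [585.4, -4.9, 195.6]
tcp_rot: [3.141, 0.0, -0.339]
ft_force: [0.2, -0.3, 0.2]
opening: 0.599
grip_force: 0.0
```

Call:
send_rows --series "0 0 0.4 0 0 0;0 0 0.2 0 0 0;0 0 0 0 0 0;0 0 0 0 0 0"

```text
t: 16.55
eef_pos: [585.5, -4.7, 161.6]
tcp_rot: [-3.141, -0.001, -0.339]
ft_force: [-0.3, 0.1, 0.1]
opening: 0.6
grip_force: 0.0
```

Call:
send_rows --series "0 0 0 0 0 0;0 0 0 0 0 0;0 0 0 0 0 0;0 0 0 0 0 0;0 0 0 0 0 0" --fingers 0

```text
t: 17.18
eef_pos: [585.3, -4.5, 160.9]
tcp_rot: [-3.141, -0.0, -0.339]
ft_force: [6.3, 11.7, -0.6]
opening: 0.131
grip_force: 13.7
```

```bash
python3 -c "
from h import *
s=env.state();print(s['tcp_rot'],s['moment'],s['tau'][5])"
```

```text
[-3.14126925e+00 -3.05016826e-04 -3.38956614e-01] [ 2.22842725 -1.05169191  0.14688854] 0.09677980793640018
```

Call:
send_rows --series "0 -0.012 0 0 0 0;0 0 0 0 0 0"

```text
t: 17.42
eef_pos: [585.5, -4.2, 160.8]
tcp_rot: [3.141, -0.0, -0.339]
ft_force: [1.7, -3.0, -0.1]
opening: 0.124
grip_force: 29.9
```

```bash
python3 -c "
from h import *
s=env.state();print(s['tcp_rot'],s['moment'],s['tau'][5],s['ft_force'],s['opening'])"
```

```text
[ 3.14122290e+00 -4.18268481e-04 -3.38666523e-01] [-0.48472432 -0.10674854  0.05856162] 0.027630968252196908 [ 1.71771347 -2.97639886 -0.10122202] 0.12405489338411609
```

Call:
send_rows --series "0 0 0 0 0 0.2;0 0 0 0 0 0"

```text
t: 17.68
eef_pos: [585.6, -4.2, 160.9]
tcp_rot: [3.141, -0.001, -0.374]
ft_force: [1.2, -4.1, -0.1]
opening: 0.131
grip_force: 30.1
```

```bash
python3 -c "
from h import *
s=env.state();print(s['tcp_rot'],s['moment'],s['tau'][5],s['ft_force'],s['opening'])"
```

```text
[ 3.14118806e+00 -5.58829449e-04 -3.73850465e-01] [-0.7028183  -0.20821103  0.56212788] 0.8160649985074997 [ 1.19039222 -4.07328499 -0.07213754] 0.13060389775285192
```

Call:
send_rows --series "0 0 0 0 0 0;0 0 0 0 0 0;0 0 0 0 0 0;0 0 0 0 0 0;0 0 -0.1 0 0 0" --fingers 0.6

```text
t: 18.3
eef_pos: [585.2, -3.9, 166.7]
tcp_rot: [3.141, 0.001, -0.374]
ft_force: [-0.7, -0.1, 0.1]
opening: 0.58
grip_force: 0.0
```

Call:
send_rows --series "0 0 -0.5 0 0 0;0 0 -0.7 0 0 0;-0.5 0 -0.5 0 0 0;-0.9 0 0 0 0 0;-0.9 0 0 0 0 0"

```text
t: 18.92
eef_pos: [455.4, 46.8, 269.4]
tcp_rot: [-3.141, -0.001, -0.374]
ft_force: [-0.1, 0.5, 0.6]
opening: 0.599
grip_force: 0.0
```

```bash
python3 - <<'E'
from h import *
for n,o in(('top',(585.8,-6.5)),('side',(584.5,-2.3))):
    W=np.nanmean([cloud(cam(n)) for _ in range(6)],0)
    p=W[...,:2]-o;z=W[...,2];q=W[(np.hypot(p[...,0],p[...,1])<35)&(z>84)&(z<112)]
    for nm,s in(('all',q),('top',q[q[:,2]>q[:,2].max()-6])):
        v=cv2.fitLine(s[:,:2].astype(np.float32),cv2.DIST_HUBER,0,.01,.01).ravel();print(n,nm,len(s),np.degrees(np.arctan(v[1]/v[0])).round(1))
    a=np.radians(-19.4);ex=np.array([np.cos(a),np.sin(a)]);fx=p@ex;fy=p@[-ex[1],ex[0]]
    # bridge edge direction check and pad underside visibility
    m=(abs(fy)<12)&(fx>-130)&(fx<-15)&(z>37)&(z<56);print('tail',np.sort(fx[m])[:4].round(1))
s=env.state();print(s['t'],s['eef_pos'],s['ft_force'])
E
```

```text
top all 158 -16.7
top top 114 -14.3
tail [-47.8 -45.9 -43.9 -42. ]
side all 317 -13.4
side top 114 -11.9
tail [-59.9 -59.9 -59.8 -59.6]
19.525 [457.29456622  46.18832291 268.56200398] [-0.72276073 -1.10893479 -1.06589192]
```

The second press to the hard end gave the same resting angle, so that is the knob's own locked position past the detent. The shaft is still home and the gripper is clear.

```bash
python3 -c "
from cell import env
print(env.job_done())"
```

```text
the job is handed in; nothing more can be done
None
```

I handed the job in at about 19.5 s: the shaft's nose is against the stop and the knob was turned to its hard end twice. It rests about 5° short of that end, near 1.0 rad by camera, so only just into the locked range; the arm is clear and nothing else on the desk was touched.

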